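Sieve the bearing balls from stop to stop

TASK

Hold the sieve by its handle and shake it side to side on its rails, tapping the two sprung stops lightly in turn, left one first and each at least twice (a clear nudge, but never ramming the spring), briskly enough that all the small balls drop into the catch box. Then lift the sieve off with the large balls still in it, stand it flat on the bench clear of the box (there is room to the right of the box, behind the wooden clamp fixture) and let go; leave the other tools where they are.

Things in the scene. Friction and masses are not known exactly. Their poses are not given: they have to be found in the camera images.
- catch_box: Open plywood box fixed to the bench, 138 (x) x 284 (y) mm; origin at the centre of its underside, z up, y along its length (+y = left). Inside 107 x 266 mm, floor 4 mm up. Steel rails on its long walls, tops 45 mm above the bench, carry the sieve, which slides easily on them (waxed, friction about 0.15) along the box's y; guide strips 12 mm higher leave the sieve 2 mm play on each side.
- left_stop: Sprung stop on the box's +y end: steel upright 44 x 12 x 88 mm with a brass barrel and rubber-tipped plunger 66 mm above the bench. Origin at bench height on the box's end, 142 mm from its origin; own +y outwards. The barrel's setting varies and is NOT measured: the tip stands 90 to 114 mm from the box's centre, so it is met when the sieve's centre is 15 to 39 mm off the box's centre.
- right_stop: The same stop on the box's -y end, own +y pointing outwards (the box's -y), set separately, also 90 to 114 mm from the box's centre and not measured. Both springs: no preload, 3 N per mm, bottoming after 22 mm. A nudge of 5 to 12 N (2 to 4 mm of spring) is a light tap.
- sieve: Wooden-framed sieve 122 (x) x 150 (y) mm, walls 4 mm thick, 40 mm high, 0.3 to 0.6 kg with 0.18 kg of balls in it; origin at the centre of its underside. Starts on the rails (origin 45 mm up), axes along the box's, within 8 mm of its centre. Floor top 6 mm up: staggered 15 mm square holes within y = +-41 mm, plain margins 30 mm wide at both ends, where all balls lie at the start.
- sieve_handle (a point): Centre of the sieve's bridge handle, 83 mm above the sieve's underside, over its centre; same axes as the sieve. A wooden bar along the sieve's x, 14 mm wide (y), 18 mm high, free for 110 mm; 68 mm free below it down to the sieve floor. Bench that is always free for the sieve: round x = 0.565, y = -0.19 m.
- small_1_center (a point): Centre of a small steel ball, 12 mm across, 12 g; rolls freely and passes the sieve's holes. (Orientation means nothing.)
- small_2_center (a point): Centre of a small steel ball, 12 mm across, 12 g; rolls freely and passes the sieve's holes. (Orientation means nothing.)
- small_3_center (a point): Centre of a small steel ball, 12 mm across, 12 g; rolls freely and passes the sieve's holes. (Orientation means nothing.)
- small_4_center (a point): Centre of a small steel ball, 12 mm across, 12 g; rolls freely and passes the sieve's holes. (Orientation means nothing.)
- large_1_center (a point): Centre of a large steel ball, 22 mm across, 43 g; too large for the holes. (Orientation means nothing.)
- large_2_center (a point): Centre of a large steel ball, 22 mm across, 43 g; too large for the holes. (Orientation means nothing.)
- large_3_center (a point): Centre of a large steel ball, 22 mm across, 43 g; too large for the holes. (Orientation means nothing.)
- sanding_block: Bystander: sanding block 110 x 58 x 30 mm, origin at centre of underside.
- tape_measure: Bystander: tape measure 32 x 93 x 64 mm, origin at centre of underside.
- spanner_2: Bystander: small spanner 129 x 31 x 8 mm lying on the right of the bench, origin at centre of underside.

How it is judged:
By the outcome, as a careful person would: the job done as asked, in the order asked, and still so for the second after the job is handed in, with the robot touching nothing.
It also fails if it takes over 48 s, if anything falls off the work surface, if the arm or the gripper's body presses on something with over 40 N, if the wrist force passes 120 N, or if a joint passes its speed limit or range.

ROBOT

A 7-joint arm with a two-finger parallel gripper is mounted at the origin on a cart in front of the work surface, level with it; the furniture and walls round the work are solid. World frame = base frame: x ahead of the robot, y to its left, z up, the work surface at z = 0. Lengths are in mm, angles in rad, forces in N, time in s.
With the tool pointing down it reaches from about 400 to 900 mm from the base axis. Payload 5.5 kg.
Tool frame: the origin (TCP) lies where the fingers leave the gripper's body, on its centre line; the fingertips stand 66 mm ahead of it and the grasp point (between the pads) lies 47 mm ahead of it; x points along the fingers, z is the direction in which the jaws open and shut, and the axes are right-handed (so a half turn about x gives the same grasp; the last joint's range is limited). The gripper opens to 92 mm and grips with 3 to 60 N. Pads are 19 mm wide; open, the fingers measure 130 mm over their backs; the gripper's body (75 mm by 190 mm) begins 47 mm behind the grasp point.
Start: joints at [-0.967, 0.501, -0.427, 1.55, 0.221, 1.138, -0.21], TCP at [217.221, 612.628, 292.229] pointing down, gripper open.
Joint ranges: [-2.88, 2.88], [-0.31, 2.03], [-1.54, 1.56], [0.2, 2.42], [-1.41, 4.55], [0.19, 2.02], [-2.57, 2.57]. Speed limits (rad/s): [2.57, 2.57, 3.14, 3.14, 3.14, 3.14, 3.14].

INTERFACE

Orientations are given as a rotation vector (axis times angle).
In Python, from plant import r gives the robot as it stands. The module is installed in compiled form; this text tells all that it offers.
- The arm moves only by the shell command python3 -m crank 'ROWS' [FORCE]. ROWS is JSON, a list of rows, each a list of 7 numbers: the shift along the tool's x, y, z in cm, then the turn, a rotation vector about the tool's x, y, z in degrees, then the gripper command: -1 is fully open, 1 is shut, values between are in proportion. A call has 1 to 8 rows; each row is the pose to reach, as a shift and turn from the pose commanded when the call began, along the tool's axes at that moment; what a row does not reach only later rows make up. A row lasts 1/10 s, in which the tool goes at most 50 mm and 8.59 degrees, less where a joint would pass 70% of its speed; a pose out of reach is approached as far as the arm can. A call with a gripper value outside its range is refused whole. The fingers move at their own pace and stop on an object; FORCE is the grip in N (left out, the last holds). Time passes only in rows, so rows that repeat a pose let the fingers close. It gives the time, the measured TCP pose, the force and the opening at its end, in the units of the state.
- r.read_state(): the state, without advancing time (a new reading comes with each control period).
- r.capture(name): name is "scene" or "top" or "wrist"; returns the picture (400x640x3 uint8, red, green, blue); there is no depth.
- r.camera_params(name): a dict with "fx", "fy", "cx", "cy" (pixels), "position" and "orientation" of the camera in the world. Camera axes: x right, y down, z forward; pixel columns grow to the right and rows downward; lengths in mm; the calibration is good to about 2 mm. The wrist camera is an equidistant fisheye: a pixel r from the principal point sees the ray r / f radians off the axis. A picture is of the moment at which its call begins: read the wrist's pose just before it. camera_params takes no time and is no camera call; for the wrist camera it gives the pose at the moment of the call.
- r.finish_job(): hands the job in, once; it reports no verdict.
Trained networks look in the newest picture that a camera, given by its name, has taken for a name from the list of things; names that differ only in an ending like _2 or _b are one class to them, and where a whole thing is asked for, a point or a joint stands for the part that bears it (a point fixed in the world has none). Each returns a list of dicts, best first, with "p" (0 to 1); they miss things now and then, are a little off and sometimes report something else, mostly with a low value. They report only what shows in the picture. A call takes as long as a camera call.
- r.boxes_of(camera, label): "pixel" ([column, row] in pixels, amid what is visible of it).
- r.pinpoint(camera, label): "pixel" ([column, row] in pixels: a listed point, or the origin of a listed thing).
The state is a dict: "t": time; "q": joint angles; "qd": joint speeds; "joint_efforts": joint torques, N m; "position": TCP position; "orientation": TCP orientation; "force": force on the tool from outside, world axes, zero at the start; "ft_torque": the same for the moment, N m; "finger_gap": finger opening in mm.
Only numpy, scipy, OpenCV 4.12 (cv2) and the standard library are available. Lean on these libraries where they do the work, as an engineer would, in place of code of your own. Each camera call takes 0.05 s, during which the arm holds its last target.

## Working session

There is one attempt and no reset: what is moved stays moved. The work goes in short steps, Python scripts to look and compute and a shell command to move; the robot and the scene stay as the last step left them, time stands still between calls to the robot, and variables do not carry over. Pictures are saved under pics/ and viewed, and the job is handed in when it is done.

```bash
mkdir -p pics; ls
python3 - <<'E'
from plant import r
import cv2
s=r.read_state(); print(s)
for n in("scene","top"):
    im=r.capture(n); cv2.imwrite(f"pics/{n}0.png",im[:,:,::-1])
    print(n,r.camera_params(n))
    for l in("catch_box","left_stop","right_stop","sieve","sieve_handle"):
        print(l,[(d['pixel'],round(d['p'],2)) for d in r.pinpoint(n,l)][:3])
print(r.read_state()['t'])
E
```

```text
pics
{'t': 0.0, 'q': array([-0.96678896,  0.50182811, -0.42678368,  1.55146143,  0.22081462,
        1.1382644 , -0.21028974]), 'qd': array([ 1.00883835e-03,  2.42707332e-05, -4.86804613e-04, -1.79437590e-06,
       -3.86588480e-05,  1.58818736e-03, -8.99071805e-05]), 'joint_efforts': array([ 8.98349736e-04, -5.66602492e+01, -5.81602961e+00, -2.79111654e+01,
       -6.87222462e-02,  3.08780232e-02,  1.66005652e-04]), 'position': array([217.12248132, 612.0609758 , 291.18517659]), 'orientation': array([-0.95572904,  1.35297379,  0.95398085]), 'force': array([ 0.23386665, -0.40721242, -0.7759394 ]), 'ft_torque': array([-0.02047933, -0.03646308,  0.00773217]), 'finger_gap': 91.96019914211278}
scene {'fx': 424.72689746003294, 'fy': 424.72689746003294, 'cx': 319.0934997731874, 'cy': 191.8442434687829, 'position': array([-430.12270239, -925.30524555,  654.20212504]), 'orientation': array([-1.86263266,  0.752094  , -0.50116885])}
catch_box [([270.5, 203.5], 0.94)]
left_stop [([248.1, 191.1], 0.46)]
right_stop [([296.6, 213.3], 0.72)]
sieve [([274.2, 189.2], 0.78)]
sieve_handle [([274.3, 171.5], 0.74)]
top {'fx': 397.019696673119, 'fy': 397.019696673119, 'cx': 315.43360096975476, 'cy': 200.25957515348372, 'position': array([ 375.21053846,  -20.28337394, 1224.36896419]), 'orientation': array([-2.14073004,  2.18806898, -0.12031482])}
catch_box [([230.2, 218.5], 0.91)]
left_stop [([185.1, 220.3], 0.77)]
right_stop [([276.8, 213.1], 0.55)]
sieve [([229.5, 219.3], 0.75)]
sieve_handle [([225.4, 217.6], 0.61), ([441.4, 240.2], 0.15)]
0.6
```

View pics/top0.png

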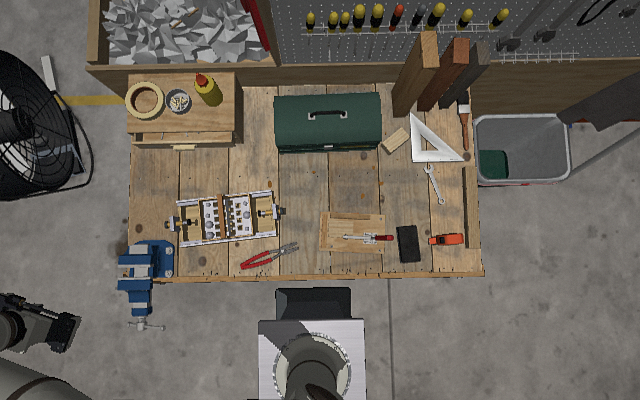

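View pics/scene0.png

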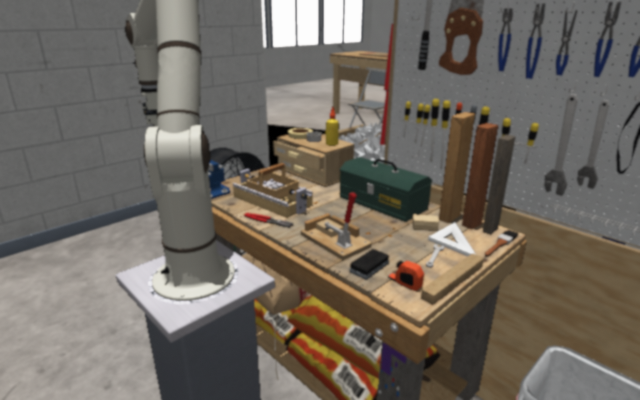

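```bash
cat > h.py <<'E'
import numpy as np
from scipy.spatial.transform import Rotation as R
def cam(P):
    return R.from_rotvec(P['orientation']).as_matrix(),np.array(P['position'])
def ray(P,px):
    M,p=cam(P)
    d=np.array([(px[0]-P['cx'])/P['fx'],(px[1]-P['cy'])/P['fy'],1.])
    return p,M@d
def atz(P,px,z):
    p,d=ray(P,px); return p+d*(z-p[2])/d[2]
def tri(rs):
    A=np.zeros((3,3));b=np.zeros(3)
    for p,d in rs:
        d=d/np.linalg.norm(d);Q=np.eye(3)-np.outer(d,d);A+=Q;b+=Q@p
    return np.linalg.solve(A,b)
def proj(P,X):
    M,p=cam(P); c=M.T@(np.array(X)-p); return c[0]/c[2]*P['fx']+P['cx'],c[1]/c[2]*P['fy']+P['cy']
E
python3 - <<'E'
from plant import r
from h import *
T=r.camera_params("top");S=r.camera_params("scene")
d={"box":([270.5,203.5],[230.2,218.5],0),"ls":([248.1,191.1],[185.1,220.3],0),"rs":([296.6,213.3],[276.8,213.1],0),"sv":([274.2,189.2],[229.5,219.3],45),"h":([274.3,171.5],[225.4,217.6],128)}
for k,(s,t,z) in d.items():
    print(k,atz(S,s,z).round(1),atz(T,t,z).round(1),tri([ray(S,s),ray(T,t)]).round(1))
print(R.from_rotvec(r.read_state()['orientation']).as_matrix().round(3))
E
```

```text
box [433.  219.7   0. ] [460.5 242.2   0. ] [459.  248.4 -18. ]
ls [441.7 373.    0. ] [458.  381.4   0. ] [455.6 386.8  -8.7]
rs [448.1  91.4   0. ] [474.1  98.2   0. ] [469.3 104.3 -11.5]
sv [462.2 231.9  45. ] [455.  234.7  45. ] [457.7 232.   46.5]
h [442.7 201.7 128. ] [454.4 228.1 128. ] [458.1 228.  117.2]
[[-0.    -0.942  0.334]
 [ 0.     0.334  0.942]
 [-1.     0.     0.   ]]
```

The top view shows the box at about columns 177–276, row 218, with the sieve on it. The balls lie at both ends of the sieve, and the fixture is at about (355, 232). I'm moving above the sieve for a closer wrist view.

```bash
python3 -m crank '[[0,-8.8,-6.9,-6,0,0,-1],[0,-17.6,-13.7,-12,0,0,-1],[0,-26.4,-20.6,-18,0,0,-1],[0,-35.2,-27.5,-22.7,0,0,-1],[0,-35.2,-27.5,-22.7,0,0,-1],[0,-35.2,-27.5,-22.7,0,0,-1],[0,-35.2,-27.5,-22.7,0,0,-1],[0,-35.2,-27.5,-22.7,0,0,-1]]'
python3 -m crank '[[0,0,0,0,0,0,-1],[0,0,0,0,0,0,-1]]'
python3 - <<'E'
from plant import r
import cv2
from h import *
s=r.read_state();print(s['t'],s['position'],R.from_rotvec(s['orientation']).as_matrix().round(3))
print(r.camera_params("wrist"))
im=r.capture("wrist"); cv2.imwrite("pics/w0.png",im[:,:,::-1])
for l in("catch_box","left_stop","right_stop","sieve","sieve_handle"):
        print(l,[(d['pixel'],round(d['p'],2)) for d in r.pinpoint("wrist",l)][:3])
E
```

```text
t: 1.4
position: [432.9, 273.4, 292.7]
orientation: [-1.25, 1.181, 1.249]
force: [1.4, 0.4, -0.4]
finger_gap: 91.8
t: 1.6
position: [432.9, 273.9, 292.4]
orientation: [-1.247, 1.184, 1.247]
force: [-0.4, 0.6, 0.0]
finger_gap: 91.5
1.6 [432.85021997 273.9386136  292.3969192 ] [[ 0.    -0.999 -0.051]
 [ 0.    -0.051  0.999]
 [-1.    -0.     0.   ]]
{'fx': 309.70691628693146, 'fy': 309.70691628693146, 'cx': 314.8905433552019, 'cy': 201.20296184285007, 'position': array([363.16096287, 270.96787932, 385.91884568]), 'orientation': array([2.02917382, 2.13847304, 0.28232792])}
catch_box [([290.4, 194.2], 0.8)]
left_stop [([232.3, 175.4], 0.71), ([401.9, 192.6], 0.7), ([329.3, 245.5], 0.65)]
right_stop [([185.4, 198.1], 0.6)]
sieve [([280.6, 203.5], 0.85)]
sieve_handle [([273.3, 229.7], 0.97)]
```

View pics/w0.png

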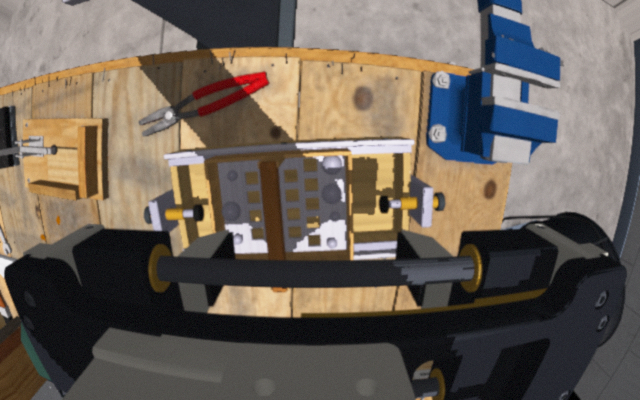

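The wrist view shows the sieve's handle along column ~272. The +y stop tip is at about (380, 204) and the -y stop tip at (202, 212). I'll convert these with the fisheye model and zoom in to read the edges.

```bash
cat >> h.py <<'E'
def fray(P,px):
    M,p=cam(P); u=(px[0]-P['cx'])/P['fx'];v=(px[1]-P['cy'])/P['fy'];th=np.hypot(u,v)
    k=np.sin(th)/th if th>1e-9 else 1.
    return p,M@np.array([u*k,v*k,np.cos(th)])
def fatz(P,px,z):
    p,d=fray(P,px); return p+d*(z-p[2])/d[2]
def fproj(P,X):
    M,p=cam(P); c=M.T@(np.array(X,float)-p); rr=np.hypot(c[0],c[1]); th=np.arctan2(rr,c[2])
    return P['cx']+P['fx']*th*c[0]/rr,P['cy']+P['fy']*th*c[1]/rr
E
python3 - <<'E'
from plant import r
from h import *
import cv2
P=r.camera_params("wrist")
for n,px,z in [("box",(290.4,194.2),0),("handle",(273.3,229.7),128),("sieve",(280.6,203.5),45),("tipL",(380,204),66),("tipR",(202,212),66)]:
    print(n,fatz(P,px,z).round(1))
im=cv2.imread("pics/w0.png")[130:300,140:450]
cv2.imwrite("pics/w0z.png",cv2.resize(im,None,fx=2.5,fy=2.5,interpolation=cv2.INTER_CUBIC))
E
```

```text
box [457.2 247.5   0. ]
handle [458.9 241.9 128. ]
sieve [457.7 239.7  45. ]
tipL [446.  349.3  66. ]
tipR [467.2 151.8  66. ]
```

View pics/w0z.png

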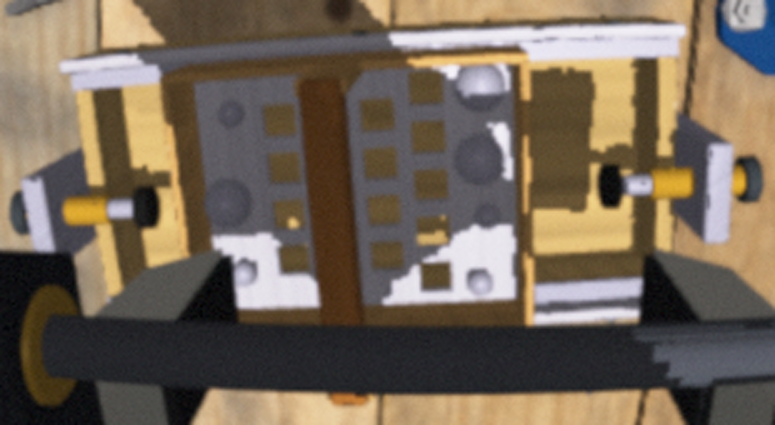

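Run:
```python
from plant import r
from h import *
import cv2
P=r.camera_params("wrist")
f=lambda x,y:(140+x/2.5,130+y/2.5)
for n,px,z in [("stripA",(62,62),57),("stripB",(683,22),57),("tipL",(600,185),66),("tipR",(158,207),66),
 ("sieveRwall top outer near",(530,60),85),("sieveRwall top outer far",(535,320),85),("sieve L outer near",(165,75),85),("sieve L outer far",(180,255),85),("handle top L near",(302,85),137),("handle top R near",(345,85),137),("hL far",(322,315),137),("hR far",(363,315),137),
 ("hend L",(328,403),137),("hend R",(367,403),137),("floorL near",(195,82),51),("floorR near",(513,66),51),("floorR far",(516,300),51),
 ("postL",(707,240),0),("hole1 ",(410,85),51)]:
    print(n,fatz(P,f(*px),z).round(1))
T=r.camera_params("top")
im=cv2.imread("pics/top0.png")[180:255,160:295]
cv2.imwrite("pics/t0z.png",cv2.resize(im,None,fx=5.5,fy=5.5,interpolation=cv2.INTER_CUBIC))
```

```text
stripA [404.4 102.5  57. ]
stripB [372.6 381.6  57. ]
tipL [446.  349.3  66. ]
tipR [468.  153.2  66. ]
sieveRwall top outer near [392.1 311.5  85. ]
sieveRwall top outer far [502.6 323.9  85. ]
sieve L outer near [405.2 164.9  85. ]
sieve L outer far [482.8 169.5  85. ]
handle top L near [399.2 231.2 137. ]
handle top R near [398.5 245.4 137. ]
hL far [480.8 239.3 137. ]
hR far [479.7 254.  137. ]
hend L [517.6 241.5 137. ]
hend R [516.4 256.2 137. ]
floorL near [412.9 167.2  51. ]
floorR near [398.7 308.6  51. ]
floorR far [508.5 319.4  51. ]
postL [491.2 430.1   0. ]
hole1  [409.8 264.3  51. ]
```

View pics/t0z.png

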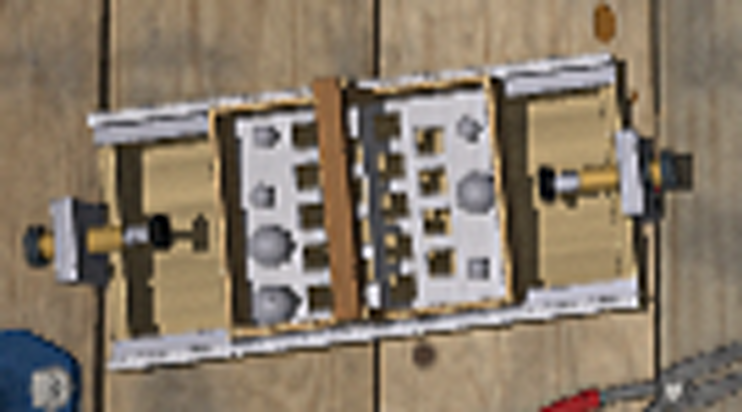

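Run:
```python
from plant import r
from h import *
T=r.camera_params("top")
f=lambda x,y:(160+x/5.5,180+y/5.5)
def a(n,p,q,z):
    A=atz(T,f(*p),z);B=atz(T,f(*q),z);d=A-B
    print(n,A.round(1),B.round(1),((A+B)/2).round(1),np.degrees(np.arctan2(-d[0],d[1])).round(2),np.linalg.norm(d).round(1))
a("far strip",(90,118),(612,57),57)
a("near strip",(110,368),(637,305),57)
a("tips",(172,232),(540,184),66)
A=atz(T,f(327,80),137);B=atz(T,f(345,318),137);print(A,B,(A+B)/2)
d=B-A;print(np.degrees(np.arctan2(-d[1],-d[0])))
a("sieve ends",(232,330),(510,297),85)
a("sieve ends",(210,110),(487,80),85)
s=r.read_state();print(s['position'],R.from_rotvec(s['orientation']).as_matrix().round(3))
M=R.from_rotvec(s['orientation']).as_matrix()
print(M.T@(np.array([458.5,243.6,235])-s['position']),s['t'])
```

```text
far strip [510.5 389.4  57. ] [537.5 108.3  57. ] [524.  248.9  57. ] 5.48 282.3
near strip [376.6 376.5  57. ] [403.9  96.3  57. ] [390.3 236.4  57. ] 5.55 281.5
tips [447.6 341.7  66. ] [468.9 146.3  66. ] [458.3 244.   66. ] 6.21 196.6
[517.83521534 242.66286934 137.        ] [398.64797223 233.152323   137.        ] [458.24159379 237.90759617 137.        ]
4.562250258949752
sieve ends [394.8 303.9  85. ] [408.8 159.5  85. ] [401.8 231.7  85. ] 5.51 145.1
sieve ends [510.1 316.6  85. ] [522.8 171.1  85. ] [516.5 243.8  85. ] 4.98 146.1
[431.1019384  276.65971852 292.23174409] [[-0.    -0.998 -0.058]
 [ 0.    -0.058  0.998]
 [-1.     0.     0.   ]]
[ 57.21182462 -25.43403712 -34.62640868] 1.9
```

```bash
python3 -m crank '[[2.9,-1.3,-1.8,-1,0,0,-1],[5.7,-2.5,-3.6,-2.1,0,0,-1],[5.7,-2.5,-3.6,-2.1,0,0,-1],[5.7,-2.5,-3.6,-2.1,0,0,-1]]'
python3 - <<'E'
from plant import r
import cv2
from h import *
P=r.camera_params("wrist");s=r.read_state()
im=r.capture("wrist"); cv2.imwrite("pics/w1.png",im[:,:,::-1])
M=R.from_rotvec(s['orientation']).as_matrix();print(s['t'],s['position'],M.round(3))
print([ (d['pixel'],d['p'],fatz(P,d['pixel'],128).round(1)) for d in r.pinpoint("wrist","sieve_handle")])
for i in range(3):print(r.read_state()['position'])
E
```

```text
t: 2.3
position: [458.4, 241.1, 234.7]
orientation: [-1.276, 1.166, 1.278]
force: [0.1, -0.2, 0.6]
finger_gap: 91.7
2.3 [458.37439814 241.09659072 234.69811406] [[-0.002 -0.996 -0.092]
 [-0.    -0.092  0.996]
 [-1.     0.002  0.   ]]
[([310.5, 226.4], 0.68, array([460.3, 239. , 128. ])), ([372.6, 148.4], 0.43, array([403.1, 274.6, 128. ]))]
[458.74632425 242.36121078 236.09112052]
[458.74632425 242.36121078 236.09112052]
[458.74632425 242.36121078 236.09112052]
```

View pics/w1.png

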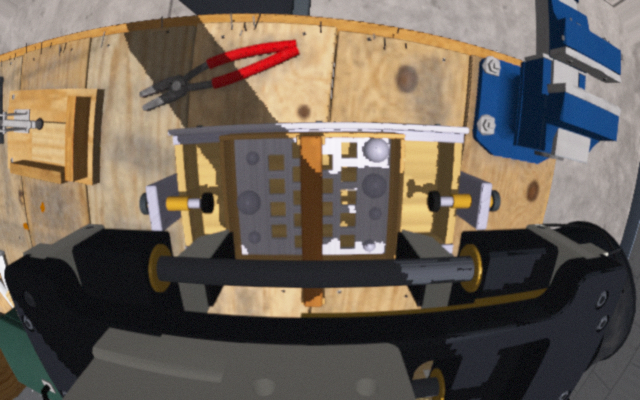

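The handle bar is at column ~311, centred between the fingers and parallel to the pads. Both stop tips are visible at (213, 203) and (430, 202). I'm going down and gripping.

```bash
python3 -m crank '[[3,0,0,0,0,0,-1],[6,0,0,0,0,0,-1],[6,0,0,0,0,0,-1],[6,0,0,0,0,0,1],[6,0,0,0,0,0,1],[6,0,0,0,0,0,1],[6,0,0,0,0,0,1],[6,0,0,0,0,0,1]]' 60; python3 -m crank '[[0,0,0,0,0,0,1],[0,0,0,0,0,0,1]]'
python3 - <<'E'
from plant import r
import cv2
from h import *
P=r.camera_params("wrist");s=r.read_state()
im=r.capture("wrist"); cv2.imwrite("pics/w2.png",im[:,:,::-1])
print(s)
E
```

```text
t: 3.2
position: [459.3, 240.8, 175.9]
orientation: [-1.277, 1.163, 1.276]
force: [0.4, -0.2, 0.2]
finger_gap: 56.2
t: 3.4
position: [459.0, 240.6, 175.3]
orientation: [-1.277, 1.164, 1.277]
force: [-0.7, -1.2, 0.1]
finger_gap: 40.7
{'t': 3.4, 'q': array([-0.24841762,  0.4134554 , -0.34583943,  1.97917119,  0.19483204,
        0.78046323,  0.95629192]), 'qd': array([ 0.00112597,  0.00349439,  0.00044835,  0.00196935,  0.00106035,
       -0.00067572, -0.00018246]), 'joint_efforts': array([-5.92661399e-04, -4.60468268e+01, -3.51472288e+00, -2.17557532e+01,
       -2.52983322e-03,  8.78161169e-02,  2.55549903e-04]), 'position': array([459.00347292, 240.55455791, 175.2954933 ]), 'orientation': array([-1.27661872,  1.16428017,  1.27656071]), 'force': array([-0.66281186, -1.24212649,  0.14865834]), 'ft_torque': array([ 0.10711597,  0.00449147, -0.00077882]), 'finger_gap': 40.660394359893274}
```

View pics/w2.png

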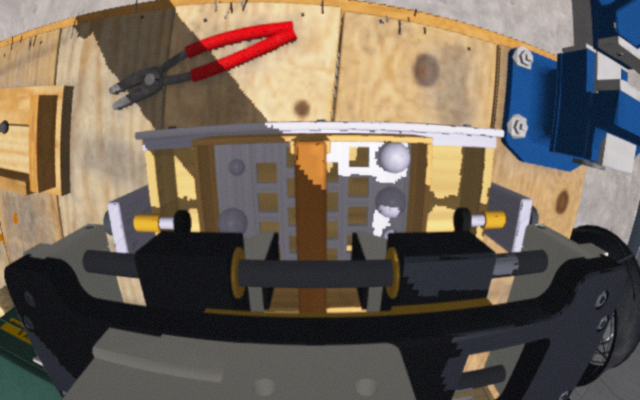

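The fingers are closing on either side of the bar at (311, 250) and still need a few rows.

```bash
python3 -m crank '[[0,0,0,0,0,0,1],[0,0,0,0,0,0,1],[0,0,0,0,0,0,1],[0,0,0,0,0,0,1],[0,0,0,0,0,0,1]]' 60
python3 - <<'E'
from plant import r
import cv2
from h import *
s=r.read_state()
print(s)
P=r.camera_params("wrist")
im=r.capture("wrist"); cv2.imwrite("pics/w3.png",im[:,:,::-1])
cv2.imwrite("pics/w3z.png",cv2.resize(im[100:320,90:550,::-1],None,fx=1.7,fy=1.7,interpolation=cv2.INTER_CUBIC))
E
```

```text
t: 3.95
position: [458.9, 240.5, 175.1]
orientation: [-1.277, 1.165, 1.277]
force: [-0.3, -0.2, -0.7]
finger_gap: 13.6
{'t': 3.95, 'q': array([-0.24847196,  0.41371763, -0.34574845,  1.97927994,  0.1949614 ,
        0.78044049,  0.95620639]), 'qd': array([ 4.14833931e-04, -1.96783906e-04, -1.64188453e-04,  1.66139669e-04,
        6.15446059e-05,  5.71854343e-04, -1.70942886e-03]), 'joint_efforts': array([-3.06519717e-01, -4.61150515e+01, -3.85748953e+00, -2.19332117e+01,
       -1.32801477e-01, -1.74966833e-02,  3.77717020e-03]), 'position': array([458.93178944, 240.47535405, 175.12308481]), 'orientation': array([-1.27663714,  1.16463119,  1.27666349]), 'force': array([-0.28465118, -0.22486525, -0.69704269]), 'ft_torque': array([-0.08776686, -0.02979957,  0.00580449]), 'finger_gap': 13.594423987228664}
```

View pics/w3z.png

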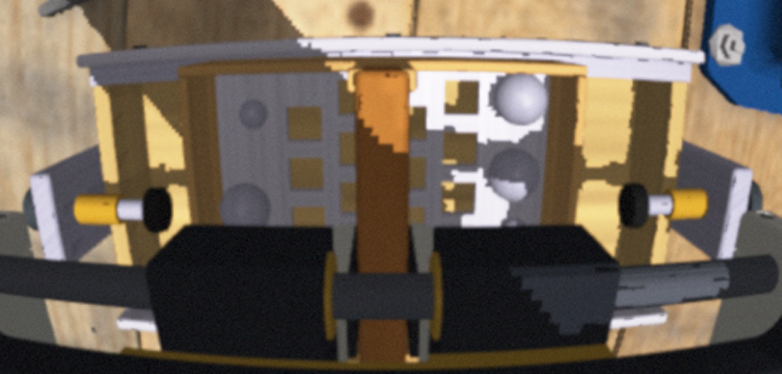

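Run:
```python
from plant import r
from h import *
P=r.camera_params("wrist");s=r.read_state();M=R.from_rotvec(s['orientation']).as_matrix()
print(M.round(4),np.degrees(np.arctan2(-M[0,2],M[1,2])))
for n,px in(("L",(622,204)),("R",(172,208))):
    X=fatz(P,(90+px[0]/1.7,100+px[1]/1.7),66);print(n,X,M.T@(X-s['position']))
# sieve wall sanity: top corners near wall at z=85
for px,z in(((582,68),85),((180,70),85),((78,55),57),((704,52),57)):
    X=fatz(P,(90+px[0]/1.7,100+px[1]/1.7),z);print(X.round(1),(M.T@(X-s['position'])).round(1))
```

```text
[[-2.000e-04 -9.958e-01 -9.180e-02]
 [-2.000e-04 -9.180e-02  9.958e-01]
 [-1.000e+00  2.000e-04 -2.000e-04]] 5.265538066084456
L [448.24516307 345.30325901  66.        ] [109.10416389   1.01632538 105.38615734]
R [467.91190625 151.12079248  66.        ] [109.13810293  -0.74698464 -89.78172085]
[392.7 308.1  85. ] [90.1 59.8 73.4]
[407.  162.1  85. ] [ 90.1  58.9 -73.2]
[404.5  99.   57. ] [ 118.2   67.1 -135.8]
[376.1 380.4  57. ] [118.1  69.6 146.9]
```

```bash
python3 -m crank '[[0,0,1,0,0,0,1],[0,0,2,0,0,0,1],[0,0,2.6,0,0,0,1],[0,0,2.6,0,0,0,1]]'; python3 -m crank '[[0,0,0.2,0,0,0,1],[0,0,0.2,0,0,0,1]]';python3 -m crank '[[0,0,0.2,0,0,0,1],[0,0,0.2,0,0,0,1]]'
```

```text
t: 4.4
position: [455.9, 268.8, 175.1]
orientation: [-1.277, 1.162, 1.28]
force: [-0.9, 0.8, -0.7]
finger_gap: 13.5
t: 4.6
position: [456.2, 268.8, 175.1]
orientation: [-1.277, 1.164, 1.277]
force: [-0.9, 1.2, -2.2]
finger_gap: 13.8
t: 4.8
position: [456.2, 270.3, 175.1]
orientation: [-1.276, 1.165, 1.276]
force: [-0.5, -0.8, -1.2]
finger_gap: 13.7
```

```bash
python3 -m crank '[[0,0,0.15,0,0,0,1],[0,0,0.15,0,0,0,1]]';python3 -m crank '[[0,0,0.15,0,0,0,1],[0,0,0.15,0,0,0,1]]'
```

```text
t: 5.0
position: [456.2, 271.6, 175.1]
orientation: [-1.277, 1.165, 1.276]
force: [0.2, -1.6, -1.2]
finger_gap: 13.7
t: 5.2
position: [456.1, 272.4, 175.1]
orientation: [-1.277, 1.166, 1.276]
force: [0.9, -4.7, 0.7]
finger_gap: 13.4
```

```bash
python3 -m crank '[[0,0,0.15,0,0,0,1],[0,0,0.15,0,0,0,1]]'
```

```text
t: 5.4
position: [456.1, 273.4, 175.1]
orientation: [-1.277, 1.167, 1.275]
force: [0.4, -6.2, 2.2]
finger_gap: 13.8
```

```bash
python3 -m crank '[[0,0,0.1,0,0,0,1],[0,0,0.1,0,0,0,1]]'; python3 -m crank '[[0,0,-1.5,0,0,0,1],[0,0,-3,0,0,0,1],[0,0,-4.5,0,0,0,1],[0,0,-4.6,0,0,0,1],[0,0,-4.6,0,0,0,1]]'
```

```text
t: 5.6
position: [456.1, 273.7, 175.2]
orientation: [-1.278, 1.168, 1.274]
force: [-0.4, -7.8, 2.6]
finger_gap: 13.2
t: 6.1
position: [460.1, 229.2, 175.1]
orientation: [-1.275, 1.165, 1.275]
force: [-0.3, -0.2, -3.3]
finger_gap: 13.6
```

```bash
python3 -m crank '[[0,0,-0.3,0,0,0,1],[0,0,-0.3,0,0,0,1]]'; python3 -m crank '[[0,0,-0.15,0,0,0,1],[0,0,-0.15,0,0,0,1]]'; python3 -m crank '[[0,0,-0.15,0,0,0,1],[0,0,-0.15,0,0,0,1]]'
```

```text
t: 6.3
position: [460.0, 227.4, 175.2]
orientation: [-1.277, 1.164, 1.277]
force: [0.5, -0.8, -4.0]
finger_gap: 13.5
t: 6.5
position: [460.2, 226.0, 175.1]
orientation: [-1.277, 1.164, 1.277]
force: [0.5, -0.8, -3.7]
finger_gap: 13.6
t: 6.7
position: [460.4, 224.1, 175.1]
orientation: [-1.277, 1.164, 1.277]
force: [-0.3, 0.2, -4.3]
finger_gap: 13.6
```

```bash
python3 -m crank '[[0,0,-0.15,0,0,0,1],[0,0,-0.15,0,0,0,1]]'; python3 -m crank '[[0,0,-0.15,0,0,0,1],[0,0,-0.15,0,0,0,1]]'
```

```text
t: 6.9
position: [460.6, 222.4, 175.2]
orientation: [-1.277, 1.165, 1.277]
force: [-0.3, 0.4, -4.1]
finger_gap: 13.6
t: 7.1
position: [460.6, 221.5, 175.2]
orientation: [-1.276, 1.164, 1.277]
force: [-0.4, 1.7, -6.3]
finger_gap: 13.5
```

```bash
python3 -m crank '[[0,0,-0.15,0,0,0,1],[0,0,-0.15,0,0,0,1]]'; python3 -m crank '[[0,0,-0.15,0,0,0,1],[0,0,-0.15,0,0,0,1]]'
```

```text
t: 7.3
position: [460.8, 220.5, 175.4]
orientation: [-1.276, 1.163, 1.277]
force: [-0.8, 4.1, -4.8]
finger_gap: 13.7
t: 7.5
position: [460.9, 219.7, 175.5]
orientation: [-1.276, 1.162, 1.278]
force: [-1.4, 4.6, -4.0]
finger_gap: 13.9
```

```bash
python3 -m crank '[[0,0,-0.15,0,0,0,1],[0,0,-0.15,0,0,0,1]]'
python3 - <<'E'
from plant import r
import cv2
im=r.capture("wrist")
cv2.imwrite("pics/w4z.png",cv2.resize(im[100:320,90:550,::-1],None,fx=1.7,fy=1.7,interpolation=cv2.INTER_CUBIC))
E
```

```text
t: 7.7
position: [461.0, 219.0, 175.7]
orientation: [-1.276, 1.161, 1.278]
force: [-1.8, 7.8, -3.7]
finger_gap: 13.6
```

View pics/w4z.png

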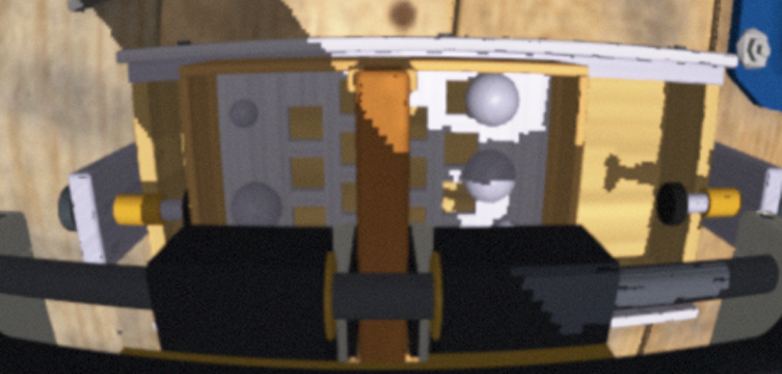

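The small balls are still in the margins. Left contact starts at a command of about +31.5 mm and right at about -19 mm, each reaching ~8 N about 4 mm further in. Now brisk strokes between the two stops.

```bash
python3 -m crank '[[0,0,2.5,0,0,0,1],[0,0,5.0,0,0,0,1],[0,0,5.9,0,0,0,1]]'; python3 -m crank '[[0,0,-2.5,0,0,0,1],[0,0,-5.0,0,0,0,1],[0,0,-5.9,0,0,0,1]]'
python3 - <<'E'
from plant import r
import cv2
im=r.capture("wrist")
cv2.imwrite("pics/w5z.png",cv2.resize(im[100:320,90:550,::-1],None,fx=1.7,fy=1.7,interpolation=cv2.INTER_CUBIC))
im=r.capture("top")
cv2.imwrite("pics/t5z.png",cv2.resize(im[180:255,160:295,::-1],None,fx=5.5,fy=5.5,interpolation=cv2.INTER_CUBIC))
E
```

```text
t: 8.05
position: [455.8, 275.5, 175.3]
orientation: [-1.28, 1.165, 1.277]
force: [3.2, -13.0, 3.5]
finger_gap: 13.7
t: 8.35
position: [461.9, 216.5, 175.9]
orientation: [-1.274, 1.162, 1.275]
force: [-3.6, 14.3, 0.6]
finger_gap: 13.6
```

View pics/w5z.png

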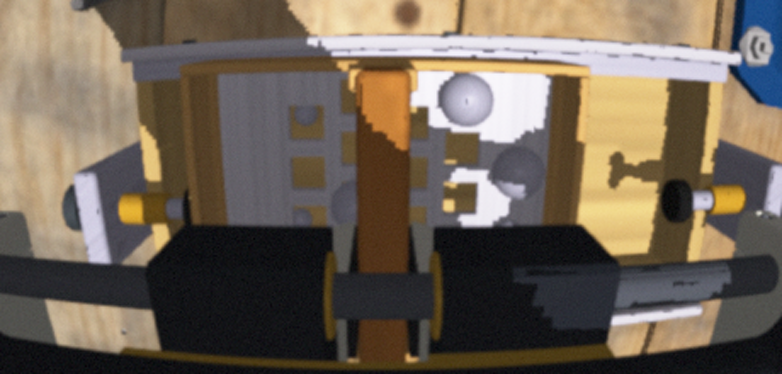

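View pics/t5z.png

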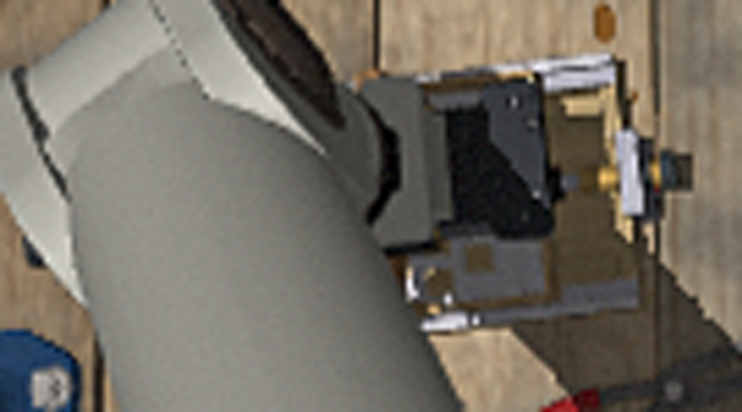

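The strokes work: some balls have reached the holes, at about (303, 113) and (300, 215). But the stops took 13–14 N because of overshoot, so I'm shortening the strokes by about 2.5 mm per end.

```bash
python3 -m crank '[[0,0,2.5,0,0,0,1],[0,0,5.0,0,0,0,1],[0,0,5.65,0,0,0,1]]'; python3 -m crank '[[0,0,-2.4,0,0,0,1],[0,0,-4.8,0,0,0,1],[0,0,-5.4,0,0,0,1]]'
python3 - <<'E'
from plant import r
import cv2
im=r.capture("wrist")
cv2.imwrite("pics/w6z.png",cv2.resize(im[100:320,90:550,::-1],None,fx=1.7,fy=1.7,interpolation=cv2.INTER_CUBIC))
E
```

```text
t: 8.75
position: [455.8, 274.1, 175.3]
orientation: [-1.279, 1.164, 1.278]
force: [1.6, -8.0, -1.3]
finger_gap: 13.7
t: 9.05
position: [461.6, 218.2, 175.7]
orientation: [-1.274, 1.164, 1.274]
force: [-3.3, 10.9, -1.6]
finger_gap: 13.0
```

View pics/w6z.png

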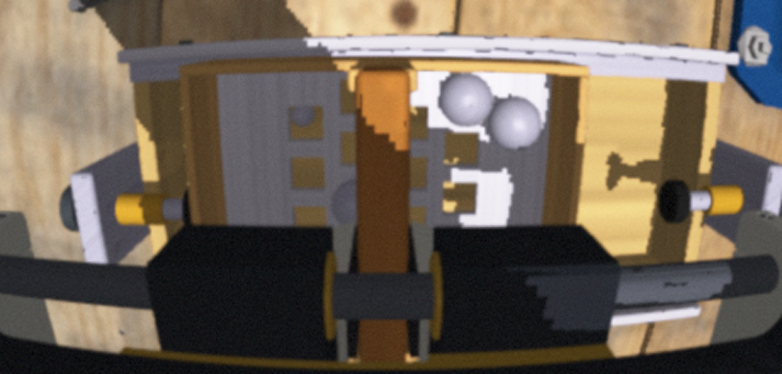

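Taps are now 8 and 11 N, which is light. One small ball still shows at (303, 115), so I'm doing a few more pairs.

```bash
python3 -m crank '[[0,0,2.4,0,0,0,1],[0,0,4.8,0,0,0,1],[0,0,5.4,0,0,0,1]]'; python3 -m crank '[[0,0,-2.4,0,0,0,1],[0,0,-4.8,0,0,0,1],[0,0,-5.35,0,0,0,1]]'; python3 -m crank '[[0,0,2.4,0,0,0,1],[0,0,4.8,0,0,0,1],[0,0,5.35,0,0,0,1]]'
python3 - <<'E'
from plant import r
import cv2
im=r.capture("wrist")
cv2.imwrite("pics/w7z.png",cv2.resize(im[100:320,90:550,::-1],None,fx=1.7,fy=1.7,interpolation=cv2.INTER_CUBIC))
E
python3 -m crank '[[0,0,-2.4,0,0,0,1],[0,0,-4.8,0,0,0,1],[0,0,-5.35,0,0,0,1]]'
python3 - <<'E'
from plant import r
import cv2
im=r.capture("wrist")
cv2.imwrite("pics/w8z.png",cv2.resize(im[100:320,90:550,::-1],None,fx=1.7,fy=1.7,interpolation=cv2.INTER_CUBIC))
im=r.capture("scene")
cv2.imwrite("pics/s8z.png",cv2.resize(im[130:230,210:340,::-1],None,fx=5,fy=5,interpolation=cv2.INTER_CUBIC))
E
```

```text
t: 9.4
position: [455.8, 274.1, 175.4]
orientation: [-1.279, 1.164, 1.278]
force: [1.6, -8.0, 0.0]
finger_gap: 13.5
t: 9.7
position: [461.5, 218.7, 175.6]
orientation: [-1.274, 1.164, 1.274]
force: [-1.5, 10.0, -2.9]
finger_gap: 13.2
t: 10.0
position: [455.8, 274.1, 175.3]
orientation: [-1.279, 1.164, 1.278]
force: [2.5, -10.0, 0.6]
finger_gap: 13.6
t: 10.35
position: [461.4, 218.7, 175.6]
orientation: [-1.274, 1.164, 1.274]
force: [-2.7, 9.9, -1.7]
finger_gap: 13.4
```

View pics/w7z.png

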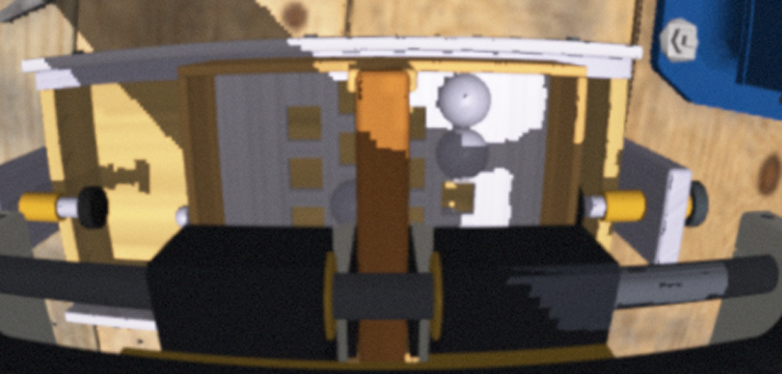

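View pics/w8z.png

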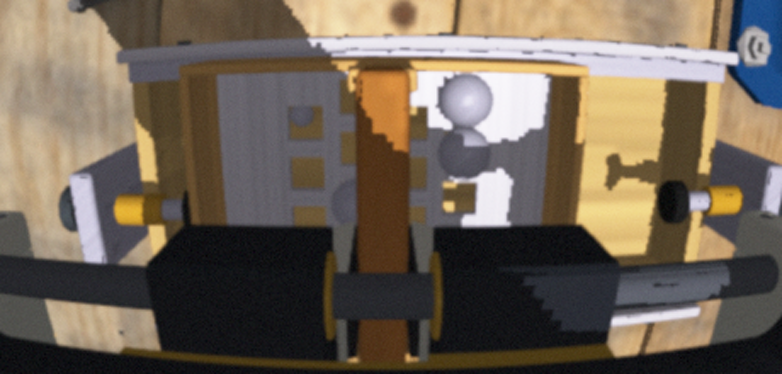

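View pics/s8z.png

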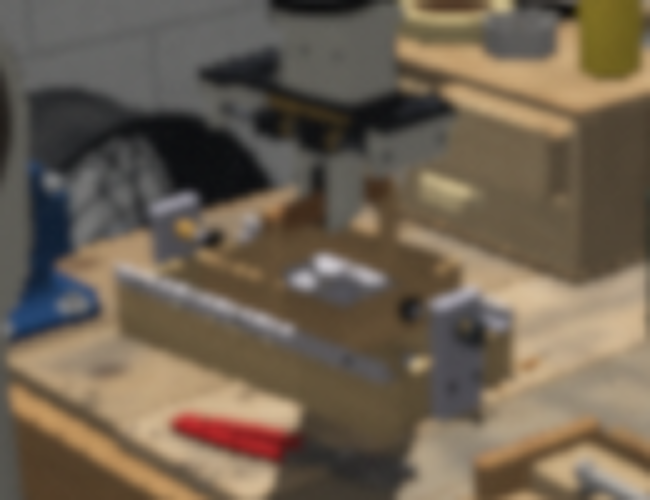

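The ball at (303, 115) shows through the hole only when the sieve is at the right. It is in the box, and another is in the box at (183, 215) in the left-stroke view. The rear half is hidden by the gripper, so I'm doing more strokes to be safe.

```bash
python3 -m crank '[[0,0,2.4,0,0,0,1],[0,0,4.8,0,0,0,1],[0,0,5.35,0,0,0,1],[0,0,2.9,0,0,0,1],[0,0,0.5,0,0,0,1],[0,0,0,0,0,0,1]]'; python3 -m crank '[[0,0,2.4,0,0,0,1],[0,0,4.8,0,0,0,1],[0,0,5.35,0,0,0,1],[0,0,2.9,0,0,0,1],[0,0,0.5,0,0,0,1],[0,0,0,0,0,0,1]]';  python3 -m crank '[[0,0,2.4,0,0,0,1],[0,0,4.8,0,0,0,1],[0,0,5.35,0,0,0,1]]'
cat > look.py <<'E'
import sys
from plant import r
import cv2
n=sys.argv[1]
im=r.capture("wrist")
cv2.imwrite(f"pics/{n}w.png",cv2.resize(im[100:320,90:550,::-1],None,fx=1.7,fy=1.7,interpolation=cv2.INTER_CUBIC))
for l in("small_1_center","large_1_center"):
    print(l,[(d['pixel'],round(d['p'],2)) for d in r.boxes_of("wrist",l)])
im=r.capture("top")
cv2.imwrite(f"pics/{n}t.png",cv2.resize(im[180:255,160:295,::-1],None,fx=5.5,fy=5.5,interpolation=cv2.INTER_CUBIC))
for l in("small_1_center","large_1_center"):
    print(l,[(d['pixel'],round(d['p'],2)) for d in r.boxes_of("top",l)])
E
python3 look.py a
```

```text
t: 11.05
position: [461.4, 218.9, 175.6]
orientation: [-1.274, 1.164, 1.275]
force: [-1.9, 9.1, -2.4]
finger_gap: 13.5
t: 11.65
position: [461.4, 218.9, 175.5]
orientation: [-1.274, 1.164, 1.275]
force: [-2.1, 9.0, -1.6]
finger_gap: 13.0
t: 11.95
position: [455.7, 274.3, 175.3]
orientation: [-1.279, 1.164, 1.278]
force: [1.7, -9.6, -0.3]
finger_gap: 13.4
small_1_center [([362.5, 159.7], 0.22)]
large_1_center [([292.0, 218.8], 0.54)]
small_1_center [([229.9, 228.9], 0.48)]
large_1_center []
```

View pics/aw.png

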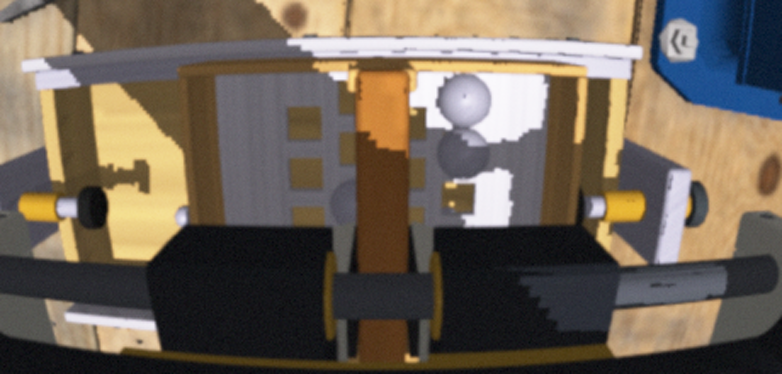

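View pics/at.png

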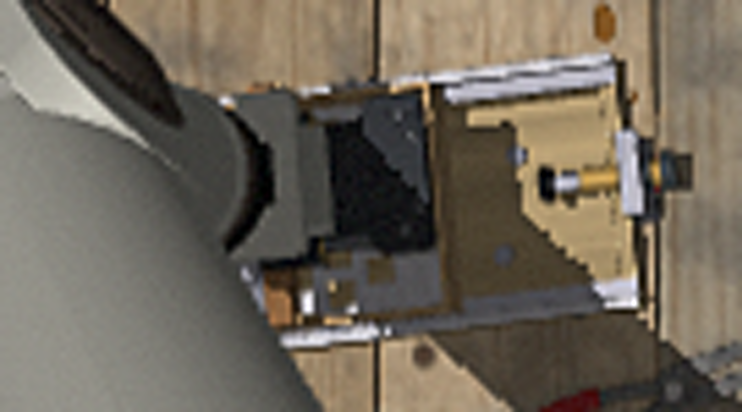

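Two small balls are in the box, at (518, 155) and (503, 254) in the top crop. I'm finishing with a right tap and returning to centre. Then I'll release and rise for an unobstructed check of the whole sieve.

```bash
python3 -m crank '[[0,0,-2.4,0,0,0,1],[0,0,-4.8,0,0,0,1],[0,0,-5.35,0,0,0,1],[0,0,-4.2,0,0,0,1],[0,0,-3.2,0,0,0,1],[0,0,-3.2,0,0,0,1],[0,0,-3.2,0,0,0,-0.3],[0,0,-3.2,0,0,0,-0.3]]'
python3 -m crank '[[0,0,0,0,0,0,-0.3],[0,0,0,0,0,0,-0.3],[-4,0,0,0,0,0,-0.3],[-9,-2,0,0,0,0,-0.3],[-14,-7,0,0,0,0,-0.3],[-17,-9,0,0,0,0,-0.3],[-17,-9,0,0,0,0,-0.3],[-17,-9,0,0,0,0,-0.3]]'
sed -i 's/\[100:320,90:550/[0:330,60:520/' look.py
python3 look.py b; python3 -c "
from plant import r;print(r.read_state()['position'],r.read_state()['t'])"
```

```text
t: 13.05
position: [459.2, 241.6, 175.5]
orientation: [-1.278, 1.163, 1.277]
force: [-0.3, -0.4, -0.4]
finger_gap: 25.3
t: 13.85
position: [550.2, 249.3, 346.8]
orientation: [-1.276, 1.162, 1.274]
force: [-0.1, 0.2, 0.2]
finger_gap: 59.6
small_1_center []
large_1_center [([304.7, 101.6], 0.66), ([314.3, 101.9], 0.17)]
small_1_center []
large_1_center [([229.3, 218.7], 0.62)]
[547.14155659 249.24102213 343.67658366] 14.15
```

View pics/bw.png

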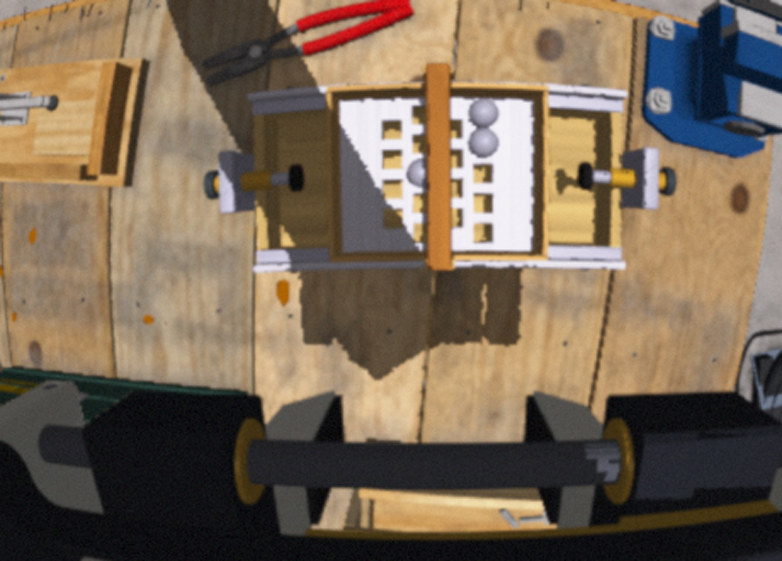

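View pics/bt.png

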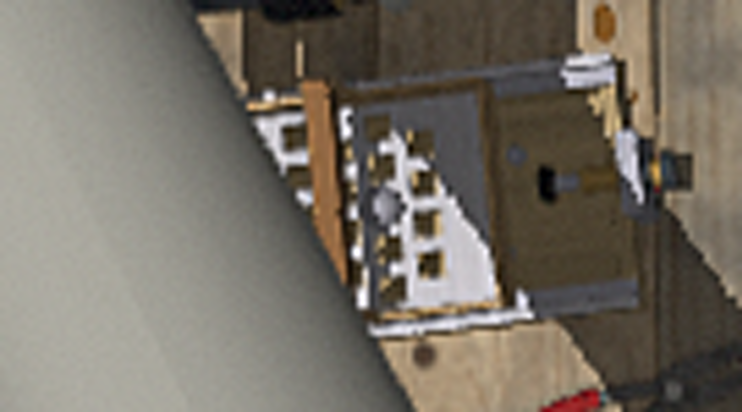

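All three large balls are in the sieve, at (483, 112), (483, 140) and (417, 172), and no small balls are on the visible floor. I'm gripping again, then lifting to count the balls in the box.

```bash
python3 -m crank '[[4,3,0,0,0,0,-0.3],[7,7,0,0,0,0,-0.3],[10,9,0,0,0,0,-0.3],[14,9,0,0,0,0,-0.3],[16.9,9,0,0,0,0,-0.3],[16.9,9,0,0,0,0,-0.3],[16.9,9,0,0,0,0,1],[16.9,9,0,0,0,0,1]]' 60
python3 -m crank '[[0,0,0,0,0,0,1],[0,0,0,0,0,0,1],[0,0,0,0,0,0,1],[0,0,0,0,0,0,1],[0,0,0,0,0,0,1],[0,0,0,0,0,0,1]]' 60
```

```text
t: 14.95
position: [459.8, 241.8, 177.7]
orientation: [-1.277, 1.162, 1.276]
force: [0.1, -0.5, 0.2]
finger_gap: 48.0
t: 15.55
position: [459.2, 241.5, 176.7]
orientation: [-1.277, 1.163, 1.277]
force: [-1.1, -0.8, 4.1]
finger_gap: 13.2
```

```bash
python3 -m crank '[[-1,0,0,0,0,0,1],[-3,0,0,0,0,0,1],[-5.5,0,0,0,0,0,1],[-8,0,0,0,0,0,1],[-10.5,0,0,0,0,0,1],[-12,0,0,0,0,0,1],[-12.5,0,0,0,0,0,1]]'
python3 look.py c
python3 - <<'E'
from plant import r
import cv2
im=r.capture("scene")
cv2.imwrite("pics/cs.png",cv2.resize(im[100:230,210:360,::-1],None,fx=5,fy=4.5,interpolation=cv2.INTER_CUBIC))
E
```

```text
t: 16.25
position: [458.9, 240.9, 302.4]
orientation: [-1.277, 1.164, 1.276]
force: [-0.8, 0.4, -6.4]
finger_gap: 13.7
small_1_center []
large_1_center [([290.5, 217.0], 0.8)]
small_1_center []
large_1_center []
```

View pics/cw.png

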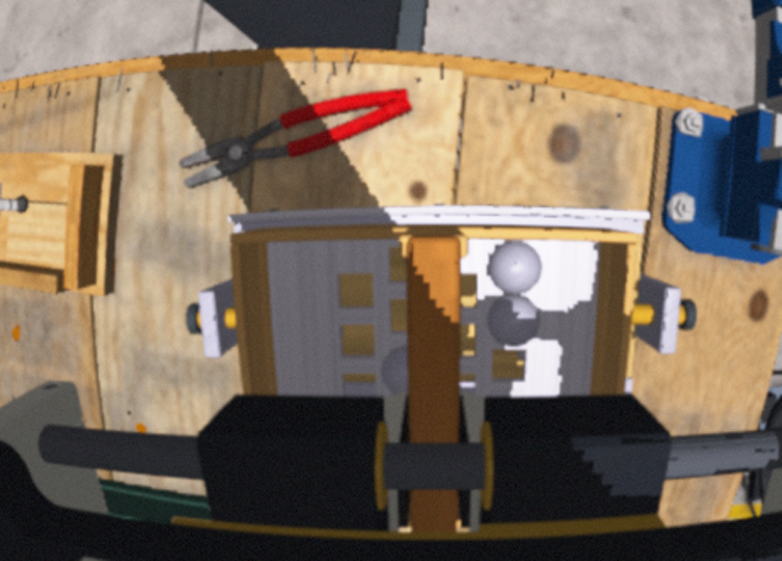

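View pics/cs.png

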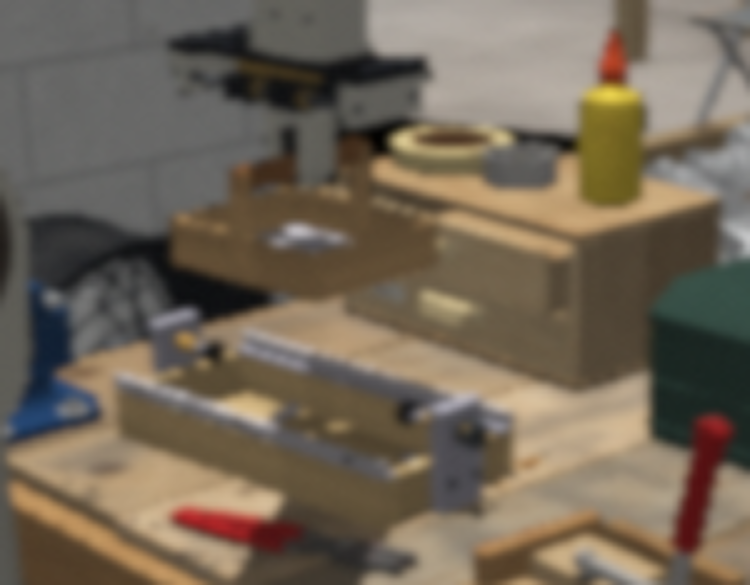

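View pics/ct.png

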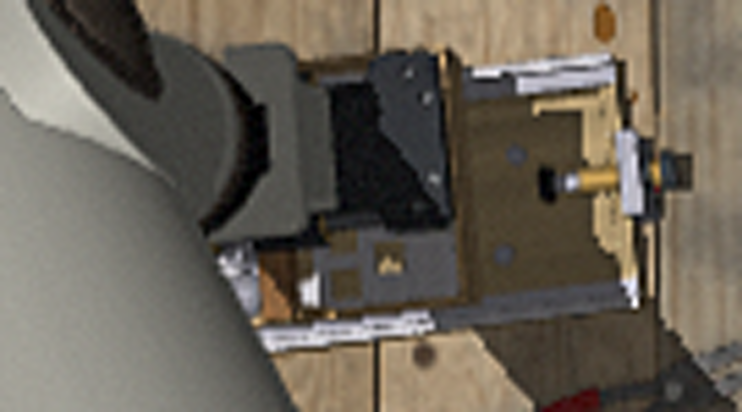

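The sieve is clear of the box with all three large balls in it. Two small balls show in the box at (515, 155) and (503, 255) in the top crop. Before carrying it over I'm checking the fixture and toolbox positions.

Run:
```python
from plant import r
from h import *
T=r.camera_params("top");S=r.camera_params("scene")
for n,px,z in [("fixture TL",(323,212),20),("fix BR",(395,250),20),("fix TR",(384,214),20),("toolbox BL",(275,150),0),("toolbox BR",(380,150),0),("toolbox top BL",(276,128),100),("brush/wood block",(390,152),20),("spanner",(430,165),0),("spanner bot",(440,205),0),("tri",(415,162),5),("sand",(407,243),30),("block tip",(382,140),20)]:
    print(n,atz(T,px,z).round(0))
print("red knob",tri([ray(S,(350,196)),ray(T,(390,238))]).round(0))
for q in[(565,-190,0),(504,-115,0),(504,-265,0),(626,-115,0),(626,-265,0)]: print(q,np.round(proj(T,q)))
s=r.read_state();M=R.from_rotvec(s['orientation']).as_matrix();print(s['position'],s['t'],M.T@(np.array([565,-190,300])-s['position']))
```

```text
fixture TL [473. -44.  20.]
fix BR [ 353. -258.   20.]
fix TR [ 463. -230.   20.]
toolbox BL [673. 102.   0.]
toolbox BR [ 666. -229.    0.]
toolbox top BL [714.  88. 100.]
brush/wood block [ 654. -256.   20.]
spanner [ 615. -383.    0.]
spanner bot [ 488. -408.    0.]
tri [ 624. -336.    5.]
sand [ 373. -293.   30.]
block tip [ 693. -233.   20.]
red knob [ 386. -213.  182.]
(565, -190, 0) [369. 182.]
(504, -115, 0) [345. 202.]
(504, -265, 0) [394. 201.]
(626, -115, 0) [344. 163.]
(626, -265, 0) [392. 162.]
[458.26655873 240.71945612 299.92964674] 16.6 [ 1.14008190e-01 -6.66526420e+01 -4.38712542e+02]
```

Run:
```python
import cv2
im=cv2.imread("pics/top0.png")[80:290,260:500]
cv2.imwrite("pics/right.png",cv2.resize(im,None,fx=2.8,fy=2.8,interpolation=cv2.INTER_CUBIC))
```

```text
(no output)
```

View pics/right.png

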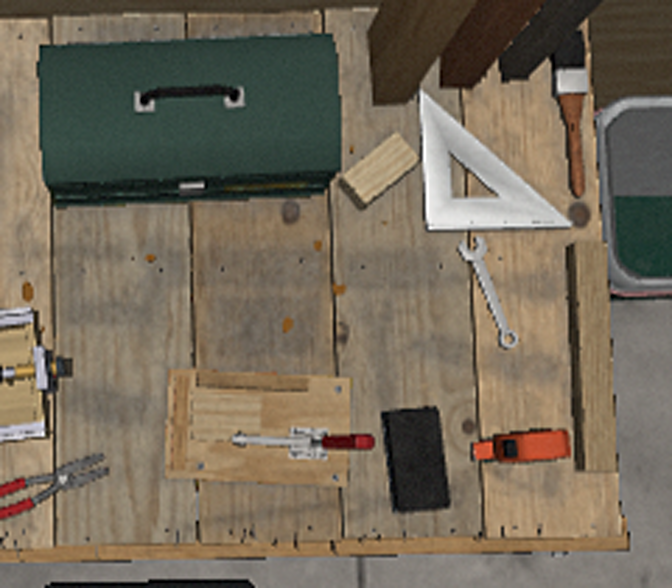

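```bash
python3 -m crank '[[0,-0.2,-1.5,0,0,0,1],[0,-0.6,-4,0,0,0,1],[0,-1.1,-7,0,0,0,1],[0,-1.6,-10.5,0,0,0,1],[0,-2.1,-14,0,0,0,1],[0,-2.7,-17.5,0,0,0,1],[0,-3.2,-21,0,0,0,1],[0,-3.7,-24.5,0,0,0,1]]'; python3 -m crank '[[0,-0.5,-3.5,0,0,0,1],[0,-1.1,-7,0,0,0,1],[0,-1.6,-10.5,0,0,0,1],[0,-2,-13.5,0,0,0,1],[0,-2.4,-16,0,0,0,1],[0,-2.7,-18,0,0,0,1],[0,-3,-19.4,0,0,0,1],[0,-3,-19.4,0,0,0,1]]'
python3 look.py d
python3 - <<'E'
from plant import r
from h import *
s=r.read_state();M=R.from_rotvec(s['orientation']).as_matrix();print(s['position'],s['t'],s['q'],M.round(3))
E
```

```text
t: 17.4
position: [518.1, -0.8, 300.5]
orientation: [-1.276, 1.165, 1.278]
force: [0.9, -0.2, -6.1]
finger_gap: 13.4
t: 18.2
position: [565.8, -192.4, 300.3]
orientation: [-1.274, 1.167, 1.275]
force: [0.1, -0.9, -6.0]
finger_gap: 13.7
small_1_center [([564.7, 119.7], 0.43)]
large_1_center [([292.0, 222.1], 0.76), ([240.8, 32.4], 0.29)]
small_1_center []
large_1_center [([364.8, 181.2], 0.49)]
[ 566.06405296 -188.12526476  301.23433827] 18.5 [ 0.38028701  0.3675679  -0.13300183  1.68925973  0.05303732  1.08861216
  1.89660919] [[-0.    -0.996 -0.094]
 [ 0.001 -0.094  0.996]
 [-1.     0.     0.001]]
```

View pics/dw.png

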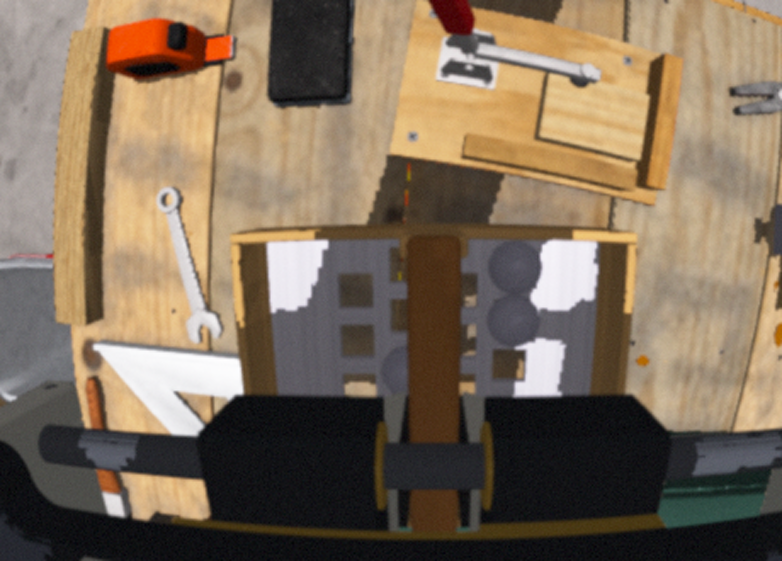

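View pics/dt.png

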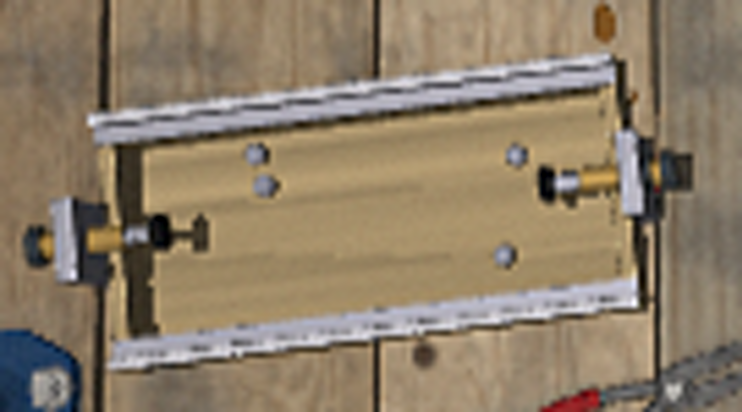

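All four small balls are in the catch box, at (257, 153), (265, 186), (516, 155) and (504, 255). The spot below the sieve is clear, so I'm lowering.

```bash
python3 -m crank '[[3,0,0,0,0,0,1],[7,0,0,0,0,0,1],[11,0,0,0,0,0,1],[14,0,0,0,0,0,1],[15.6,0,0,0,0,0,1],[16.2,0,0,0,0,0,1],[16.2,0,0,0,0,0,1]]'; python3 -m crank '[[0.2,0,0,0,0,0,1],[0.3,0,0,0,0,0,1],[0.3,0,0,0,0,0,1]]';python3 -m crank '[[0.15,0,0,0,0,0,1],[0.15,0,0,0,0,0,1]]'
```

```text
t: 19.2
position: [566.4, -189.6, 139.4]
orientation: [-1.277, 1.164, 1.277]
force: [0.2, -0.0, -6.4]
finger_gap: 13.6
t: 19.5
position: [566.7, -190.1, 137.3]
orientation: [-1.278, 1.163, 1.275]
force: [-0.6, 0.4, -5.3]
finger_gap: 13.2
t: 19.7
position: [566.0, -189.9, 134.9]
orientation: [-1.277, 1.164, 1.276]
force: [0.6, -0.7, -5.8]
finger_gap: 13.4
```

```bash
python3 -m crank '[[0.15,0,0,0,0,0,1],[0.15,0,0,0,0,0,1]]';python3 -m crank '[[0.15,0,0,0,0,0,1],[0.15,0,0,0,0,0,1]]'
```

```text
t: 19.9
position: [565.9, -189.8, 133.0]
orientation: [-1.276, 1.164, 1.277]
force: [-0.5, 0.1, -5.4]
finger_gap: 13.4
t: 20.1
position: [566.2, -189.9, 131.7]
orientation: [-1.277, 1.164, 1.276]
force: [-0.3, -1.2, -6.2]
finger_gap: 13.6
```

```bash
python3 -m crank '[[0.1,0,0,0,0,0,1],[0.1,0,0,0,0,0,1]]';python3 -m crank '[[0.1,0,0,0,0,0,1],[0.1,0,0,0,0,0,1]]'
```

```text
t: 20.3
position: [566.2, -189.9, 131.7]
orientation: [-1.277, 1.164, 1.276]
force: [-3.9, 0.8, 4.8]
finger_gap: 13.7
t: 20.5
position: [566.2, -189.9, 131.7]
orientation: [-1.277, 1.164, 1.276]
force: [-7.7, 1.1, 13.2]
finger_gap: 13.7
```

It has touched down. I'm easing back 1.5 mm to unload, then opening.

```bash
python3 -m crank '[[-0.15,0,0,0,0,0,1],[-0.15,0,0,0,0,0,1],[-0.15,0,0,0,0,0,-0.3],[-0.15,0,0,0,0,0,-0.3],[-0.15,0,0,0,0,0,-0.3],[-0.15,0,0,0,0,0,-0.3],[-0.15,0,0,0,0,0,-0.3]]'; python3 -m crank '[[-1,0,0,0,0,0,-0.3],[-4,0,0,0,0,0,-0.3],[-8,0,0,0,0,0,-0.3],[-12,0,0,0,0,0,-0.3],[-16,3,0,0,0,0,-0.3],[-19,6,2,0,0,0,-0.3],[-20,9,6,0,0,0,-0.3],[-20,10,10,0,0,0,-0.3]]'
python3 -m crank '[[0,3,5,0,0,0,-0.3],[0,6,10,0,0,0,-0.3],[0,10,15,0,0,0,-0.3],[0,10,20,0,0,0,-0.3],[0,10,20,0,0,0,-0.3],[0,10,20,0,0,0,-0.3]]'
python3 - <<'E'
from plant import r
import cv2
im=r.capture("top");cv2.imwrite("pics/e_t.png",cv2.resize(im[80:290,120:500,::-1],None,fx=2.1,fy=2.1,interpolation=cv2.INTER_CUBIC))
im=r.capture("scene");cv2.imwrite("pics/e_s.png",cv2.resize(im[120:310,200:540,::-1],None,fx=2.3,fy=2.3,interpolation=cv2.INTER_CUBIC))
im=r.capture("wrist");cv2.imwrite("pics/e_w.png",im[:,:,::-1])
print(r.read_state()['t'])
E
```

```text
t: 21.2
position: [566.1, -189.9, 131.1]
orientation: [-1.277, 1.164, 1.277]
force: [-0.1, 0.1, -1.3]
finger_gap: 48.8
t: 22.0
position: [455.6, -100.0, 334.0]
orientation: [-1.277, 1.165, 1.27]
force: [1.3, 1.9, -0.6]
finger_gap: 59.6
t: 22.6
position: [338.0, 93.6, 332.2]
orientation: [-1.283, 1.16, 1.28]
force: [0.3, 0.1, 0.2]
finger_gap: 59.6
22.75
```

View pics/e_t.png

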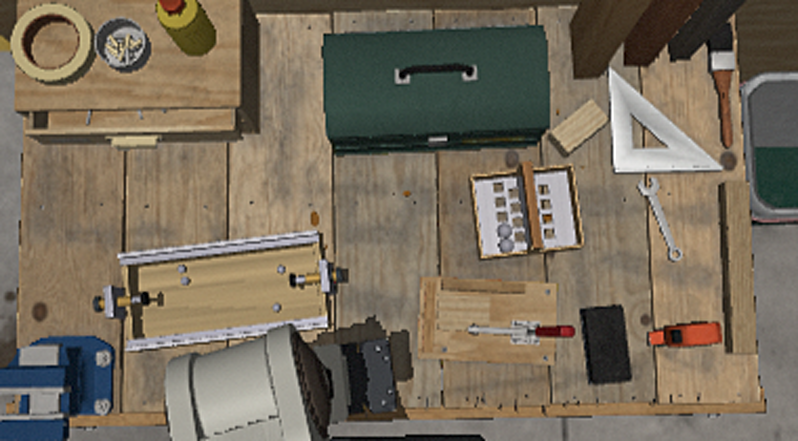

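View pics/e_s.png

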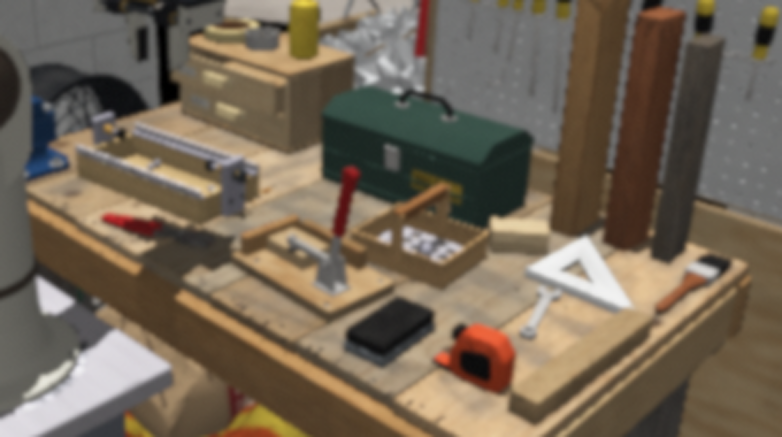

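The sieve stands flat behind the fixture at about (527, 210), clear of everything. The four small balls are in the box and the robot is clear. Handing in.

```bash
python3 -c "
from plant import r
print(r.finish_job(), r.read_state()['t'])"
```

```text
the job is handed in; nothing more can be done
the job is handed in; nothing more can be done
```

I held the sieve by its handle and tapped the stops in turn, left first, seven times each. All four small balls dropped into the catch box. I then lifted the sieve off, stood it flat at about x 566, y −190 mm and let go. I handed the job in at about 23 s.

**Tap forces:** most readings at the stops were 8–11 N. The first brisk pair overshot to 13 N on the left and 14.3 N on the right, slightly above the 5–12 N light-tap range. That is about 4.5 mm of spring, well short of bottoming, and I shortened the strokes afterwards. Forces were only read at the end of each move, so a short peak in between could have been higher.

**Extra step:** after shaking I briefly let go of the sieve on its rails to look inside, then gripped it again to lift it off.

**Last checks:**
- **Small balls:** the final top view shows all four in the box.
- **Large balls:** the final top view shows only two in the sieve. The third was last seen in it just before it was lowered, so it is probably hidden under the handle.
- **Other tools:** they look undisturbed in the top and scene views.
- **Robot:** the arm was well clear of everything and touching nothing.

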